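# Lock the pipe, gauge its bore, hold the gauge tip up for reading

## Robot

A 6-joint arm with a two-finger parallel gripper is mounted at the origin on the work surface. World frame = base frame: x ahead of the robot, y to its left, z up, the work surface at z = 0. Lengths are in m, angles in rad, forces in N, time in s.
With the tool pointing down it reaches from about 0.4 to 0.825 m from the base axis. Payload 7 kg.
Tool frame: the origin (TCP) lies at the very end of the fingers, on their centre line; the grasp point (between the pads) lies 19 mm behind it; z points along the fingers, x is the direction in which the jaws open and shut, and the axes are right-handed (so a half turn about z gives the same grasp; the last joint's range is limited). The gripper opens to 88 mm and grips with 3 to 60 N. Pads are 19 mm wide; open, the fingers measure 130 mm over their backs; the gripper's body (78 mm by 193 mm) begins 47 mm behind the grasp point.
Start: joints at [-0.827, 0.359, 0.012, 0, -1.224, -0.288], TCP at [0.297, -0.606, 0.227] pointing down, gripper open.
Joint ranges: [-3.07, 3.07], [-1.43, 2.12], [-1.02, 1.25], [-3.03, 1.67], [-3.05, -0], [-3.03, 3.03]. Speed limits (rad/s): [2.39, 2.39, 3.01, 3.14, 3.14, 3.14].

## Interface

Orientations are given as [roll, pitch, yaw] about the fixed x, y, z axes, in that order (R = Rz(yaw) Ry(pitch) Rx(roll)).
In Python, from station import telemetry, grab_frame, arm, regions_of, pinpoint gives the robot as it stands. The module is installed in compiled form; this text tells all that it offers.
- The arm moves only by the shell command python3 -m inch 'ROWS' [FORCE]. ROWS is text: rows parted by semicolons, each of 7 numbers parted by spaces: the opening, from 0 (shut) to 1 (fully open), then the shift along the world's x, y, z in cm, then the turn, a rotation vector about the world's x, y, z in degrees. A call has 1 to 12 rows; each row is the pose to reach, as a shift and turn from the pose measured when the call began; what a row does not reach only later rows make up. A row lasts 1/8 s, in which the tool goes at most 62.5 mm and 10.7 degrees, less where a joint would pass 70% of its speed; a pose out of reach is approached as far as the arm can. A call with a gripper value outside its range is refused whole. The fingers move at their own pace and stop on an object; FORCE is the grip in N (left out, the last holds). Time passes only in rows, so rows that repeat a pose let the fingers close. It gives the time, the measured TCP pose, the force and the opening at its end, in the units of the state.
- telemetry.get_state(): the state, without advancing time (a new reading comes with each control period).
- grab_frame(name): name is "side" or "top"; returns a dict with "pixels" (384x512x3 uint8, red, green, blue), "fx", "fy", "cx", "cy" (pixels), "dist_coeffs" ([k1, k2, p1, p2, k3] as OpenCV has them; the pictures are not rectified), "R" (3x3) and "t" (3): a world point X has camera coordinates R X + t. Camera axes: x right, y down, z forward; pixel columns grow to the right and rows downward; lengths in m; the calibration is good to about 2 mm. A picture is of the moment at which its call begins. There is no depth.
- arm.job_done(): hands the job in, once; it reports no verdict.
Trained networks look in the newest picture that a camera, given by its name, has taken for a name from the list of things; names that differ only in an ending like _2 or _b are one class to them, and where a whole thing is asked for, a point or a joint stands for the part that bears it (a point fixed in the world has none). Each returns a list of dicts, best first, with "p" (0 to 1); they miss things now and then, are a little off and sometimes report something else, mostly with a low value. They report only what shows in the picture. A call takes as long as a camera call. They do not tell look-alikes from the thing itself.
- regions_of(camera, name): "pixels" (384x512 bool, what is visible of it) and "bbox" ([left, top, right, bottom] in pixels, round what is visible of it).
- pinpoint(camera, name): "location" ([column, row] in pixels: a listed point, or the origin of a listed thing).
The state is a dict: "t": time; "q": joint angles; "qd": joint speeds; "joint_efforts": joint torques, N m; "eef_pos": TCP position; "ee_rot": TCP orientation; "force": force on the tool from outside, world axes, zero at the start; "moment": the same for the moment, N m; "width": finger opening in m.
Only numpy, scipy, OpenCV 4.12 (cv2) and the standard library are available. Lean on these libraries where they do the work, as an engineer would, in place of code of your own. Each camera call takes 0.05 s, during which the arm holds its last target. There are 200 camera calls.

## Task

In the pipe fixture, swing the black knob of the lock collar up to its locked mark, so that its arm stands upright in line with the pointer. Then take the gauge rod from its cradle, slide it into the open end of the white pipe until its collar stops against the pipe end, draw it right out again, and finish while still holding it in the gripper: rod level, its tip at the reading point, 50 mm in front of the centre of the magnifier lens, touching nothing else, held still. Leave the collar locked and do not disturb the tape measure, the pipe coupling or the screwdriver.

Things in the scene. Friction and masses are not known exactly. Their poses are not given: they have to be found in the camera images.
- fixture: Fixed pipe fixture: base plate 100 (x) x 200 (y) x 12 mm and two dark saddles (50 mm wide, up to 126 mm high at own y = -70, 110 mm at +50) holding a white pipe 200 mm long, outside diameter 28 mm, through bore 20 mm, along its own y, axis 95 mm above the table. Origin: centre of the underside. Gauging end at own +y (robot's left). Yaw within 0.25 rad of the world axes.
- pipe_mouth (a point): Centre of the pipe's gauging end face, on the bore axis; the gauge goes in along the fixture's own -y.
- lock_collar (a joint): Lock collar: steel ring around the pipe at the fixture's own y = -35 mm, with an arm and a black knob. Hinge = pipe axis. 0 = locked: arm upright, in line with the small pointer on the saddle beside it. Positive (rad) leans towards the fixture's +x, away from the robot; starts at 0.7 to 1.25; range -0.4 to 1.4, so it can overshoot. 0.1 N m friction holds it where left; no spring.
- lock_knob (a point): Centre of the black knob: cylinder of diameter 22 mm, 20 mm long, flat ends, axis along the fixture's own y, circling the pipe axis at 62 mm radius. Pinched on its flat ends from above (fingers closing along the fixture's y) it can turn between fingers that stay pointing down.
- gauge: Loose bare-metal gauge rod, about 0.19 kg, level in the cradle, axis 55 mm above the table. Origin: centre of its grip block, on the axis. Along its own y: grip block 20 wide (x) x 90 long x 22 mm high, y = +45 to -45 mm; stop collar, a disc of diameter 40 and 8 mm thick; rod, diameter 12, 110 mm long, tip at y = -163 mm, three dark rings near it. Tip points to the robot's right.
- gauge_grip (a point): Point on the grip block on the rod axis, 12 mm from the origin towards the tip, close to the centre of mass: the place to grip, fingers closing along the gauge's own x (20 mm wide).
- gauge_stop (a point): Centre of the collar's face that stops against the pipe end (gauge y = -53 mm).
- gauge_tip (a point): Tip of the gauge rod, on its axis (gauge y = -163 mm).
- cradle: Fixed wooden cradle for the gauge: base 50 x 210 x 8 mm, two notched rests 12 mm thick, highest point 57 mm, at own y = +36 mm (under the grip block) and -120 mm (under the rod). Origin on the underside, below the resting gauge's origin, same axes. The gauge lifts out straight up.
- reader: Fixed magnifier: round dark base 90 mm in diameter, thin post and a black-rimmed round lens of outside diameter 80 mm, 10 mm thick, centre 190 mm above the table, top 230 mm. Origin: centre of the underside. The lens faces its own +y.
- reading_point (a point): Where the tip is read: on the lens axis, 50 mm in front of (own +y of) the lens centre, 190 mm above the table. The rod may come from any direction in the level plane.
- tape_measure: Bystander: yellow and black tape measure 70 x 37 x 62 mm, origin under its centre. Leave alone.
- coupling: Bystander: white pipe coupling, an upright ring 42 mm in diameter and 42 mm high, origin under its centre. Leave alone.
- screwdriver: Bystander: screwdriver lying on the bench. Leave alone.
Not all that is in view belongs to the job. Of the things shaped like the gauge, the metal one is meant.

How it is judged:
On the way, in this order (a step that is already met when the one before it is completed fails the run):
1. the lock collar stands at its locked mark (value of joint lock_collar between -0.14 and 0.14 rad), for 0.2 s.
2. collar locked, the gauge is in the pipe with its collar against the pipe end (all of step 1 and y of gauge_stop in the frame of pipe_mouth below 0.004 m and distance between gauge_stop and pipe_mouth below 0.009 m and angle between the y axis of gauge and the y axis of fixture, either way round below 0.12 rad), for 0.1 s.
3. the gauge is drawn right out of the pipe (y of gauge_tip in the frame of pipe_mouth above 0.01 m), for 0.1 s.
At the end, for the whole second after the job is handed in: The collar's arm is within 8 degrees of its locked mark; the gauge is gripped by the fingers and touches neither magnifier, fixture nor cradle; its tip is within 25 mm of the reading point in front of the lens, the rod is level within 8 degrees and still (under 30 mm/s) (all of step 1 and distance between gauge_tip and reading_point below 0.025 m and angle between gauge's own y axis and vertical between 1.4308 and 1.7108 rad and contact force between the fingers and gauge above 2 N and linear speed of gauge below 0.03 m/s and contact force between gauge and reader below 0.1 N and contact force between gauge and fixture below 0.1 N and contact force between gauge and cradle below 0.1 N); the arm keeps its last pose, push and grip.
It fails at once if the tape measure was moved by more than 20 mm (distance of tape_measure from where it was at the start of the episode above 0.02 m).
It fails at once if the coupling was moved by more than 20 mm (distance of coupling from where it was at the start of the episode above 0.02 m).
It fails at once if the screwdriver was moved by more than 20 mm (distance of screwdriver from where it was at the start of the episode above 0.02 m).
It also fails if it takes over 72 s, if anything falls off the work surface, if the arm or the gripper's body presses on something with over 40 N, if the wrist force passes 120 N, or if a joint passes its speed limit or range.

## Working session

There is one attempt and no reset: what is moved stays moved. The work goes in short steps, Python scripts to look and compute and a shell command to move; the robot and the scene stay as the last step left them, time stands still between calls to the robot, and variables do not carry over. Pictures are saved under pics/ and viewed, about 8 in all and at most 12, crops included, and the job is handed in when it is done.

```bash
mkdir -p pics
cat > h.py <<'E'
import numpy as np, cv2
from station import telemetry, grab_frame, arm, regions_of, pinpoint
def cam(f):
    K=np.array([[f['fx'],0,f['cx']],[0,f['fy'],f['cy']],[0,0,1.]]);return K,np.array(f['dist_coeffs'],float),np.array(f['R']),np.array(f['t'])
def ray(f,px):
    K,d,R,t=cam(f);u=cv2.undistortPoints(np.array([[px]],float),K,d)[0,0]
    return -R.T@t, R.T@np.array([u[0],u[1],1])
def onz(f,px,z):
    o,d=ray(f,px);return o+d*(z-o[2])/d[2]
def tri(f1,p1,f2,p2):
    o1,d1=ray(f1,p1);o2,d2=ray(f2,p2)
    A=np.stack([d1,-d2],1);s=np.linalg.lstsq(A,o2-o1,rcond=None)[0]
    a=o1+d1*s[0];b=o2+d2*s[1];return (a+b)/2,np.linalg.norm(a-b)
def proj(f,X):
    K,d,R,t=cam(f);return cv2.projectPoints(np.array(X,float).reshape(-1,3),cv2.Rodrigues(R)[0],t,K,d)[0][:,0]
E
python3 - <<'E'
from h import *
np.set_printoptions(precision=3,suppress=True)
F={}
for c in('side','top'):
    F[c]=grab_frame(c);cv2.imwrite(f'pics/{c}0.png',cv2.cvtColor(F[c]['pixels'],cv2.COLOR_RGB2BGR))
    print(c,-np.array(F[c]['R']).T@np.array(F[c]['t']))
for n in 'fixture pipe_mouth lock_knob gauge gauge_grip gauge_stop gauge_tip cradle reader reading_point tape_measure coupling screwdriver'.split():
    for c in F:
        print(n,c,[(np.round(r['location'],1).tolist(),round(r['p'],2)) for r in pinpoint(c,n)[:4]])
print(telemetry.get_state())
E
```

```text
side [-0.361 -0.831  0.945]
top [0.453 0.05  1.78 ]
fixture side []
fixture top [([291.2, 181.1], 0.93)]
pipe_mouth side [([270.0, 198.2], 0.87)]
pipe_mouth top [([261.6, 183.8], 0.76), ([217.7, 215.2], 0.16)]
lock_knob side [([312.8, 196.1], 0.56)]
lock_knob top [([301.5, 164.2], 0.45)]
gauge side [([209.1, 198.5], 0.87), ([228.0, 247.5], 0.73), ([170.1, 212.4], 0.69)]
gauge top [([276.6, 247.2], 0.54), ([214.4, 215.4], 0.5), ([197.1, 249.9], 0.5)]
gauge_grip side [([229.4, 253.1], 0.55), ([166.7, 213.8], 0.54), ([216.6, 195.8], 0.51), ([213.6, 199.2], 0.27)]
gauge_grip top [([216.7, 212.6], 0.62), ([195.6, 255.7], 0.6), ([290.6, 182.8], 0.58), ([279.5, 245.3], 0.56)]
gauge_stop side [([244.6, 254.3], 0.82), ([225.8, 204.1], 0.74), ([159.1, 218.1], 0.57)]
gauge_stop top [([228.6, 212.1], 0.61), ([196.0, 264.4], 0.57), ([286.4, 242.3], 0.49)]
gauge_tip side [([274.3, 259.3], 0.77), ([251.4, 213.0], 0.6)]
gauge_tip top [([191.6, 293.7], 0.68), ([317.1, 231.6], 0.59), ([254.8, 200.7], 0.52)]
cradle side [([218.5, 214.6], 0.56)]
cradle top [([213.5, 215.1], 0.79)]
reader side [([343.3, 299.4], 0.81), ([374.9, 249.4], 0.39)]
reader top [([366.3, 214.5], 0.88)]
reading_point side [([337.1, 239.1], 0.61)]
reading_point top [([368.2, 216.4], 0.79)]
tape_measure side [([247.2, 179.4], 0.62)]
tape_measure top [([188.7, 146.1], 0.79)]
coupling side [([375.3, 248.3], 0.52)]
coupling top [([353.8, 146.5], 0.47)]
screwdriver side [([246.7, 176.6], 0.31), ([253.6, 210.1], 0.25)]
screwdriver top [([142.8, 237.9], 0.72)]
{'t': 1.4, 'q': array([-0.827,  0.359,  0.012, -0.   , -1.224, -0.288]), 'qd': array([ 0.002,  0.001,  0.001, -0.   , -0.001, -0.001]), 'joint_efforts': array([ -0.001, -58.239,  29.331,   7.003,   0.013,  -0.   ]), 'eef_pos': array([ 0.297, -0.606,  0.227]), 'ee_rot': array([3.142, 0.   , 2.027]), 'force': array([-0.14 , -0.483,  0.288]), 'moment': array([ 0.042, -0.025, -0.001]), 'width': 0.08807402198120348}
```

View pics/side0.png

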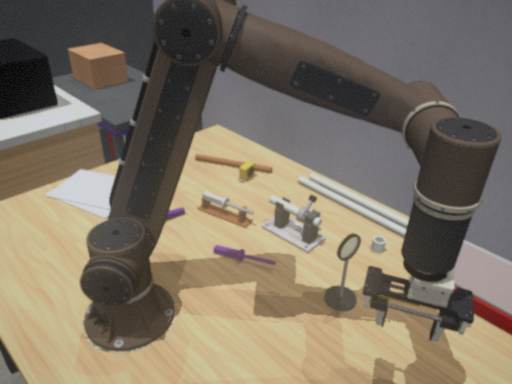

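View pics/top0.png

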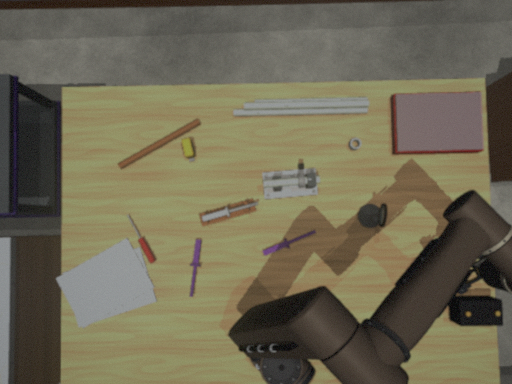

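The pictures show three gauge-shaped things. Two are purple: top (276,247) / side (228,250), and top (197,255) / side (170,212). The bare-metal one lies in a wooden cradle at top (228,211), side (225,205). It fits the description in both metal and cradle. I'll confirm this in an enlarged crop.

Run:
```python
from h import *
np.set_printoptions(precision=4,suppress=True)
F={c:grab_frame(c) for c in('side','top')}
P=dict(pipe_mouth=((270,198.2),(261.6,183.8)),lock_knob=((312.8,196.1),(301.5,164.2)),gauge=((209.1,198.5),(214.4,215.4)),stop=((225.8,204.1),(228.6,212.1)),tip=((251.4,213),(254.8,200.7)),reader=((343.3,299.4),(366.3,214.5)),rp=((337.1,239.1),(368.2,216.4)))
for k,(s,t) in P.items(): print(k,*tri(F['side'],s,F['top'],t))
for k,z,p in(('fix',0,(291.2,181.1)),('mouth',.095,P['pipe_mouth'][1]),('gauge',.055,P['gauge'][1]),('stop',.055,P['stop'][1]),('tip',.055,P['tip'][1]),('reader',0,P['reader'][1]),('rp',.19,P['rp'][1]),('coupling',0,(353.8,146.5)),('tape',0,(188.7,146.1))): print(k,onz(F['top'],p,z))
a=cv2.cvtColor(F['top']['pixels'],cv2.COLOR_RGB2BGR)[150:240,195:395];b=cv2.cvtColor(F['side']['pixels'],cv2.COLOR_RGB2BGR)[175:315,190:370]
cv2.imwrite('pics/ctop.png',cv2.resize(a,None,fx=4,fy=4,interpolation=cv2.INTER_CUBIC))
cv2.imwrite('pics/cside.png',cv2.resize(b,None,fx=4,fy=4,interpolation=cv2.INTER_CUBIC))
```

```text
pipe_mouth [0.5825 0.0472 0.0966] 0.0004600085690759422
lock_knob [ 0.642  -0.0899  0.1458] 0.004384283953777953
gauge [0.4685 0.2251 0.0585] 0.014933917060088377
stop [0.486  0.1682 0.0554] 0.00227953697306534
tip [0.5238 0.0742 0.0485] 0.0027123577488254178
reader [ 0.472  -0.3487 -0.007 ] 0.015902721341479235
rp [ 0.4622 -0.3085  0.1933] 0.010302036651262687
fix [ 0.5976 -0.064   0.    ]
mouth [0.5824 0.0473 0.095 ]
gauge [0.4742 0.2206 0.055 ]
stop [0.4851 0.169  0.055 ]
tip [0.5245 0.0732 0.055 ]
reader [ 0.4669 -0.3408  0.    ]
rp [ 0.459  -0.3052  0.19  ]
coupling [ 0.7232 -0.3022  0.    ]
tape [0.7378 0.3189 0.    ]
```

View pics/ctop.png

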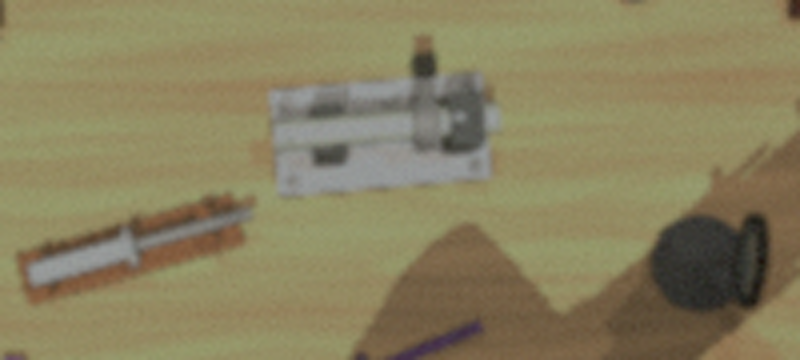

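View pics/cside.png

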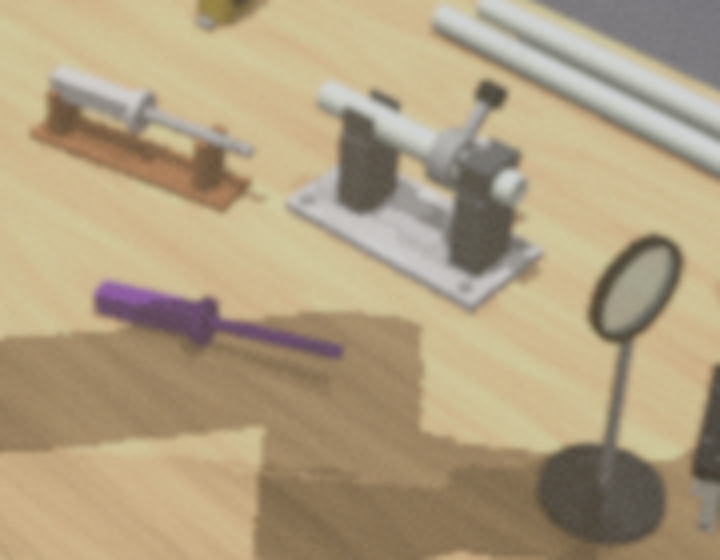

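The crops confirm that the metal gauge in the wooden cradle (top crop (135,245)) is the target; the look-alikes are purple. The knob leans away from the robot at top (301,165.5), and the lens is nearly edge-on in the top view at (384,215). Next I'll fit the models to the network silhouettes.

```bash
cat > fit.py <<'E'
from h import *
from scipy.optimize import minimize, least_squares
def box(x0,x1,y0,y1,z0,z1): return np.array([[x,y,z] for x in(x0,x1) for y in(y0,y1) for z in(z0,z1)])
def cyl(r,y0,y1,c=(0,0),n=24,ax='y'):
    a=np.linspace(0,2*np.pi,n,endpoint=False);L=[]
    for y in(y0,y1):
        L.append(np.stack([c[0]+r*np.cos(a),np.full(n,y),c[1]+r*np.sin(a)],1) if ax=='y' else np.stack([c[0]+r*np.cos(a),c[1]+r*np.sin(a),np.full(n,y)],1))
    return np.vstack(L)
GAUGE=[box(-.01,.01,-.045,.045,.044,.066),cyl(.02,-.053,-.045,(0,.055)),cyl(.006,-.163,-.053,(0,.055))]
READER=[cyl(.045,0,.012,ax='z'),cyl(.04,-.005,.005,(0,.19)),cyl(.004,0,.15,ax='z')]
FIX=[box(-.05,.05,-.1,.1,0,.012),cyl(.014,-.1,.1,(0,.095)),box(-.025,.025,-.08,-.06,.012,.12),box(-.025,.025,.04,.06,.012,.105)]
def place(p,X):
    c,s=np.cos(p[2]),np.sin(p[2]);return X@np.array([[c,-s,0],[s,c,0],[0,0,1]]).T+[p[0],p[1],0]
def sil(f,parts,p,S=4):
    m=np.zeros((384*S,512*S),np.uint8)
    for X in parts:
        q=proj(f,place(p,X));h=cv2.convexHull(((q+.5)*S*16-8).round().astype(np.int32).reshape(-1,1,2))
        cv2.fillConvexPoly(m,h,1,shift=4)
    return cv2.resize(m.astype(np.float32),(512,384),interpolation=cv2.INTER_AREA)
def fit(F,M,parts,p0):
    def cost(p): return sum(1-np.minimum(a,b).sum()/np.maximum(a,b).sum() for a,b in((sil(F[c],parts,p),M[c]) for c in M))
    r=minimize(cost,p0,method='Nelder-Mead',options=dict(initial_simplex=np.array([p0]+[np.array(p0)+d for d in np.diag([.008,.008,.08])])))
    return r.x,r.fun/len(M)
E
cat > m.py <<'E'
from fit import *
np.set_printoptions(precision=4,suppress=True)
F={c:grab_frame(c) for c in('side','top')}
def mask(c,n,near):
    R=[r for r in regions_of(c,n) if r['bbox'][0]-3<=near[0]<=r['bbox'][2]+3 and r['bbox'][1]-3<=near[1]<=r['bbox'][3]+3]
    return R[0]['pixels'].astype(np.float32) if R else None
for n,parts,p0,nr in(('gauge',GAUGE,[.473,.22,-.3],((209,198),(214,215))),('reader',READER,[.465,-.342,0],((343,285),(370,215))),('fixture',FIX,[.585,-.053,-.1],((290,225),(291,181)))):
    M={c:m for c,m in zip(('side','top'),(mask('side',n,nr[0]),mask('top',n,nr[1]))) if m is not None}
    print(n,{c:int(m.sum()) for c,m in M.items()},'both',*fit(F,M,parts,p0))
    for c in M: print('  ',c,*fit(F,{c:M[c]},parts,p0))
# hand points fixture: x,y,yaw,theta
def fx(p):
    L=place(p,np.array([[.05,.1,.012],[-.05,.1,.012],[-.05,-.1,.012],[.05,-.1,.012],[0,.1,.095],[0,-.1,.095],[.062*np.sin(p[3]),-.035,.095+.062*np.cos(p[3])]]))
    T=[[262.5,173],[265.2,198.7],[317.7,195],[315.5,168],[263.7,183],[319.7,179.3],[301,165.5]]
    Sd=[[261.8,225.8],[307.5,252.5],[325.5,238.2],[272,198.7],[318,221.5],[312.8,198.5]]
    return np.r_[(proj(F['top'],L)-T).ravel(),(proj(F['side'],L[[1,2,3,4,5,6]])-Sd).ravel()]
r=least_squares(fx,[.585,-.053,-.1,.9]);print('fix hand',r.x);print(r.fun.reshape(-1,2))
E
python3 m.py
```

```text
gauge {'side': 326, 'top': 249} both [0.4759 0.2231 0.2509] 0.1904975175857544
   side [0.4782 0.2244 0.249 ] 0.10562509298324585
   top [0.4744 0.2221 0.2617] 0.21268653869628906
reader {'side': 1179, 'top': 586} both [ 0.4647 -0.3496 -0.0461] 0.09909123182296753
   side [ 0.4662 -0.3488 -0.05  ] 0.07821142673492432
   top [ 0.4623 -0.3519 -0.1998] 0.06134164333343506
fixture {'side': 2032, 'top': 1483} both [ 0.5886 -0.0557  0.0623] 0.10767459869384766
   side [ 0.5916 -0.0525  0.0561] 0.1436631679534912
   top [ 0.5882 -0.0564  0.0748] 0.05692946910858154
fix hand [ 0.589  -0.0589  0.0566  0.8683]
[[-0.2181 -1.0834]
 [-0.8472 -0.0873]
 [ 0.2944 -0.5184]
 [ 0.2573 -0.2154]
 [-0.2989  0.5195]
 [-0.1118 -0.116 ]
 [ 0.1703  0.5801]
 [-0.9324 -0.7081]
 [-0.0657 -0.9223]
 [ 0.2011 -0.6438]
 [-0.6055  0.5515]
 [ 1.2353  2.3952]
 [-0.0687  0.8966]]
```

```bash
python3 -m inch '0.57 0 0 5 0 0 0; 0.57 0 0 9 0 0 0; 0.57 3 4.5 10 0 0 -3; 0.57 6.5 9.8 10 0 0 -6; 0.57 10 15 10 0 0 -9; 0.57 13.5 20.3 10 0 0 -12; 0.57 17 25.6 10 0 0 -15; 0.57 20.5 31 10 0 0 -18; 0.57 24 36.3 10 0 0 -21; 0.57 27.5 41.6 10 0 0 -22.7; 0.57 31 47 8 0 0 -22.7; 0.57 34.1 51.6 5 0 0 -22.7'; python3 -m inch '0.57 0 0 0 0 0 0'
```

```text
t: 3.4
eef_pos: [0.6336, -0.097, 0.2827]
ee_rot: [3.139, 0.0, 1.631]
force: [0.7, -1.1, 0.5]
width: 0.0499
t: 3.52
eef_pos: [0.6339, -0.0936, 0.2791]
ee_rot: [-3.139, -0.001, 1.634]
force: [-0.1, -0.6, -0.5]
width: 0.0499
```

```bash
python3 -m inch '0.57 0.4 0.3 -4 0 0 0; 0.57 0.4 0.3 -8 0 0 0; 0.57 0.4 0.3 -8 0 0 0;0.57 0.4 0.3 -8 0 0 0'
python3 - <<'E'
from h import *
np.set_printoptions(precision=4,suppress=True)
f=grab_frame('side');print(telemetry.get_state()['eef_pos'],pinpoint('side','lock_knob'),proj(f,[.638,-.09,.135]))
b=cv2.cvtColor(f['pixels'],cv2.COLOR_RGB2BGR)[150:260,250:400]
cv2.imwrite('pics/s2.png',cv2.resize(b,None,fx=5,fy=5,interpolation=cv2.INTER_CUBIC))
E
```

```text
t: 4.03
eef_pos: [0.6389, -0.0913, 0.2013]
ee_rot: [3.141, 0.0, 1.634]
force: [-0.3, 0.7, 1.0]
width: 0.0501
[ 0.6392 -0.0912  0.2017] [{'location': [311.8, 197.6], 'p': 0.78}] [[312.4135 199.2834]]
```

View pics/s2.png

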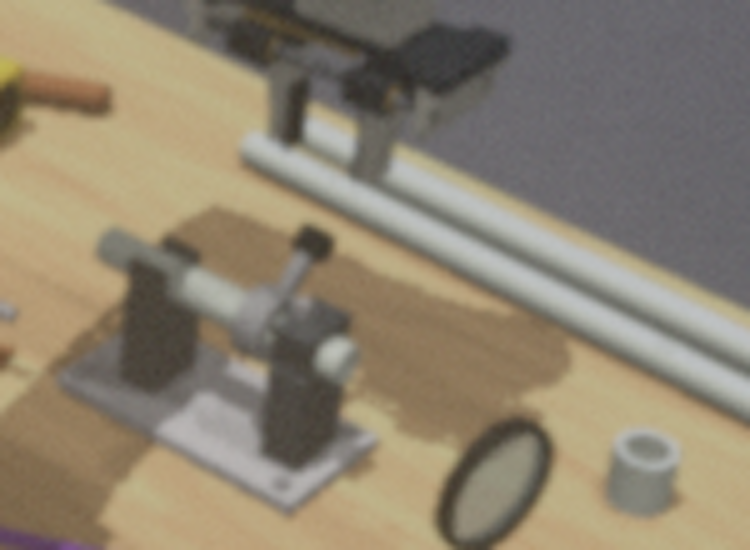

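The knob, at crop (313,243) = side (312.6,198.6), agrees with the estimate, and the open fingers hang above it. I'll go down and pinch.

```bash
python3 -m inch '0.57 -0.1 0.1 -3 0 0 0; 0.57 -0.1 0.1 -5 0 0 0; 0.57 -0.1 0.1 -7 0 0 0; 0.57 -0.1 0.1 -8.5 0 0 0; 0.57 -0.1 0.1 -8.5 0 0 0' 15; python3 -m inch '0.1 0 0 0 0 0 0;0.1 0 0 0 0 0 0;0.1 0 0 0 0 0 0;0.1 0 0 0 0 0 0' 15
```

```text
t: 4.75
eef_pos: [0.6379, -0.0902, 0.1165]
ee_rot: [3.141, -0.0, 1.634]
force: [-0.3, 0.4, 0.2]
width: 0.0501
t: 5.25
eef_pos: [0.6384, -0.0882, 0.1168]
ee_rot: [3.139, -0.003, 1.634]
force: [0.2, 9.5, 0.6]
width: 0.0199
```

```bash
python3 -m inch '0.1 -0.4 0.2 0.4 0 0 0; 0.1 -0.75 0.2 0.74 0 0 0; 0.1 -1.25 0.15 1.1 0 0 0; 0.1 -1.77 0.1 1.44 0 0 0; 0.1 -2.35 0.05 1.7 0 0 0; 0.1 -2.91 0.03 1.92 0 0 0; 0.1 -3.4 0 2.05 0 0 0; 0.1 -3.81 -0.03 2.13 0 0 0; 0.1 -4.3 -0.06 2.18 0 0 0; 0.1 -4.74 -0.08 2.2 0 0 0; 0.1 -4.74 -0.08 2.2 0 0 0; 0.1 -4.74 -0.08 2.2 0 0 0'
python3 - <<'E'
from h import *
np.set_printoptions(precision=4,suppress=True)
f=grab_frame('side');s=telemetry.get_state();print(s['eef_pos'],s['force'],s['moment'],pinpoint('side','lock_knob'),pinpoint('side','lock_collar'))
b=cv2.cvtColor(f['pixels'],cv2.COLOR_RGB2BGR)[150:260,250:400]
cv2.imwrite('pics/s3.png',cv2.resize(b,None,fx=5,fy=5,interpolation=cv2.INTER_CUBIC))
E
```

```text
t: 6.75
eef_pos: [0.5913, -0.0908, 0.1396]
ee_rot: [3.138, -0.0, 1.634]
force: [1.2, -8.7, -0.5]
width: 0.0197Traceback (most recent call last):
  File "<stdin>", line 3, in <module>
ValueError: it knows: coupling, cradle, fixture, gauge, gauge_grip, gauge_stop, gauge_tip, lock_knob, pipe_mouth, reader, reading_point, screwdriver, tape_measure
```

```bash
python3 -m inch '0.4 0 0 0 0 0 0; 0.4 0 0 0 0 0 0; 0.4 0 0 0 0 0 0; 0.4 0 0 3 0 0 0; 0.4 0 0 6 0 0 0; 0.4 -1 4 12 0 0 0; 0.4 -3 9 14 0 0 6;0.4 -5 14 14 0 0 12;0.4 -8 20 14 0 0 20;0.4 -11 26 14 0 0 30;0.4 -11 30 14 0 0 40;0.5 -11 31 14 0 0 50'
python3 - <<'E'
from fit import *
np.set_printoptions(precision=4,suppress=True)
F={c:grab_frame(c) for c in('side','top')};s=telemetry.get_state();print(s['eef_pos'],s['force'])
for n in('lock_knob','pipe_mouth','gauge_tip','gauge_grip','gauge'):
    for c in F: print(n,c,[(np.round(r['location'],1),round(r['p'],2)) for r in pinpoint(c,n)[:3]])
for th in(-.14,0,.14):
    P=place([.589,-.058,.06],np.array([[.062*np.sin(th),-.035,.095+.062*np.cos(th)]]));print(th,P,proj(F['side'],P),proj(F['top'],P))
a=cv2.cvtColor(F['top']['pixels'],cv2.COLOR_RGB2BGR)[140:220,240:340];b=cv2.cvtColor(F['side']['pixels'],cv2.COLOR_RGB2BGR)[170:250,250:350]
cv2.imwrite('pics/s3.png',cv2.resize(np.vstack([b,a])[:,:],None,fx=3.7,fy=3.7,interpolation=cv2.INTER_CUBIC))
E
```

```text
t: 8.35
eef_pos: [0.4805, 0.2221, 0.2798]
ee_rot: [3.138, -0.001, 2.516]
force: [0.0, 0.6, -0.4]
width: 0.0398
[0.4809 0.2207 0.2795] [1.2459 0.2417 1.0307]
lock_knob side [(array([306.1, 200.1]), 0.49)]
lock_knob top [(array([299.5, 177.4]), 0.63)]
pipe_mouth side [(array([271. , 200.5]), 0.93), (array([341.7, 300.6]), 0.21)]
pipe_mouth top [(array([261.7, 182.2]), 0.6)]
gauge_tip side [(array([274.8, 260.4]), 0.72), (array([253.8, 214.7]), 0.7)]
gauge_tip top [(array([194. , 297.4]), 0.82), (array([317. , 230.9]), 0.69), (array([254.7, 202.6]), 0.48)]
gauge_grip side [(array([229.4, 251.3]), 0.85), (array([169.7, 213.5]), 0.66), (array([216.1, 197.7]), 0.58)]
gauge_grip top [(array([278., 247.]), 0.8), (array([215.5, 214. ]), 0.7), (array([352.5, 146. ]), 0.64)]
gauge side [(array([225.5, 251.8]), 0.62), (array([210. , 197.7]), 0.59), (array([169.9, 215.7]), 0.57)]
gauge top [(array([214.8, 215.7]), 0.64), (array([275.4, 246. ]), 0.54), (array([196.9, 254.7]), 0.51)]
-0.14 [[ 0.5825 -0.0935  0.1564]] [[302.5132 200.6145]] [[302.7583 181.5666]]
0 [[ 0.5911 -0.0929  0.157 ]] [[304.1979 199.3708]] [[302.5586 179.038 ]]
0.14 [[ 0.5997 -0.0924  0.1564]] [[305.8395 198.4544]] [[302.3285 176.5416]]
```

View pics/s3.png

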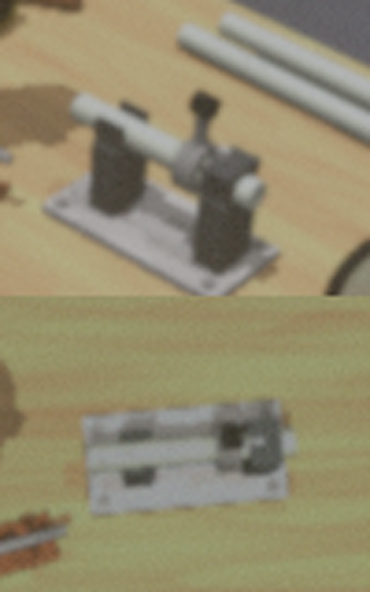

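The arm is nearly upright, with the knob at side (305,197.6) and top (302,176.5), but both views suggest it's about 0.1 rad short of the mark. I'll measure this more finely before leaving it.

```bash
cat > th.py <<'E'
from fit import *
np.set_printoptions(precision=4,suppress=True)
acc={'side':[],'top':[]};F={}
for i in range(4):
    for c in acc: F[c]=grab_frame(c);acc[c].append(F[c]['pixels'].astype(np.float32))
I={c:np.mean(acc[c],0) for c in acc}
def blob(c,x0,x1,y0,y1,s):
    g=cv2.GaussianBlur(I[c],(0,0),.6).mean(2)[y0:y1,x0:x1];t=s
    n,l,st,ce=cv2.connectedComponentsWithStats((g<t).astype(np.uint8))
    print(c,'min',g.min(),[(st[k].tolist(),(ce[k]+[x0,y0]).round(2).tolist()) for k in range(1,n) if st[k,4]>4])
for s in(60,75,90): blob('top',292,312,170,186,s); blob('side',296,314,188,203,s)
M={}
for c in F:
    R=regions_of(c,'fixture')
    if R: M[c]=R[0]['pixels'].astype(np.float32)
def full(th): # add knob + arm
    k=cyl(.011,-.045,-.025,(.062*np.sin(th),.095+.062*np.cos(th)))
    a=cyl(.004,-.038,-.032,(.062*np.sin(th),.095+.062*np.cos(th)));b=cyl(.004,-.038,-.032,(0,.095))
    return FIX+[k,np.vstack([a,b]),cyl(.022,-.045,-.025,(0,.095))]
for sub in(['side','top'],['side'],['top']):
    best=min((fit(F,{c:M[c] for c in sub if c in M},full(th),[.589,-.057,.06])[::-1]+(th,) for th in(-.1,0,.1,.2)),key=lambda a:a[0]);print(sub,best)
cv2.imwrite('pics/z.png',cv2.resize(cv2.cvtColor(np.vstack([I['side'][180:230,260:330],I['top'][160:205,255:325]]).astype(np.uint8),cv2.COLOR_RGB2BGR),None,fx=6,fy=6,interpolation=cv2.INTER_CUBIC))
E
python3 th.py
```

```text
top min 54.708313 [([9, 6, 4, 4, 13], [302.15, 177.38])]
side min 57.732525 [([8, 10, 3, 3, 8], [305.12, 198.88])]
top min 54.708313 [([8, 5, 7, 6, 32], [302.41, 177.12])]
side min 57.732525 [([6, 8, 6, 6, 27], [304.78, 198.48])]
top min 54.708313 [([7, 3, 13, 9, 68], [303.94, 176.49]), ([13, 11, 7, 5, 22], [308.91, 183.59])]
side min 57.732525 [([6, 7, 7, 8, 39], [304.92, 198.67])]
['side', 'top'] (np.float64(0.05949360132217407), array([ 0.5888, -0.0552,  0.0566]), 0.1)
['side'] (np.float64(0.06891083717346191), array([ 0.5914, -0.0539,  0.0532]), 0.1)
['top'] (np.float64(0.03479158878326416), array([ 0.5881, -0.0561,  0.0572]), -0.1)
```

View pics/z.png

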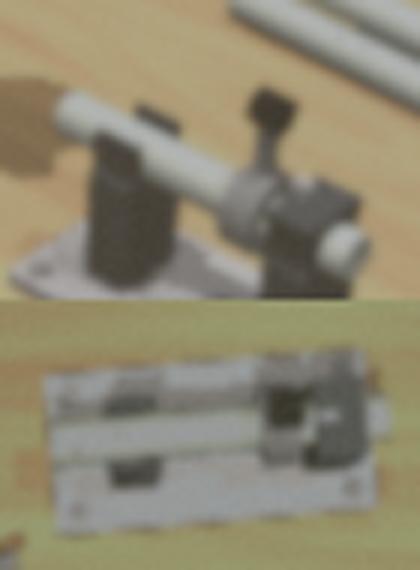

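Averaged images give θ of about +0.05 to +0.12 (knob top (302.3,177.1), side (304.9,198.6)). That's too close to the 0.14 limit, so I'll go back, pinch the knob again and pull it 5 mm towards the robot.

```bash
python3 -m inch '0.4 0 -3 0 0 0 -10; 0.4 2 -8 0 0 0 -20; 0.4 4 -13 0 0 0 -30; 0.4 6 -18 0 0 0 -40; 0.4 8 -23 0 0 0 -50.5; 0.4 10 -28 -1 0 0 -50.5; 0.4 11.05 -31.1 -3 0 0 -50.5; 0.4 11.05 -31.1 -6 0 0 -50.5; 0.4 11.05 -31.1 -8 0 0 -50.5;0.4 11.05 -31.1 -8 0 0 -50.5'
```

```text
t: 10.7
eef_pos: [0.5909, -0.092, 0.198]
ee_rot: [-3.141, -0.0, 1.625]
force: [-0.3, -0.2, 1.0]
width: 0.0349
```

```bash
python3 -m inch '0.4 0 0.2 -2.5 0 0 0; 0.4 0 0.2 -5 0 0 0; 0.4 0 0.2 -5.9 0 0 0; 0.4 0 0.2 -5.9 0 0 0; 0.1 0 0.2 -5.9 0 0 0; 0.1 0 0.2 -5.9 0 0 0; 0.1 0 0.2 -5.9 0 0 0; 0.1 -0.25 0.2 -5.9 0 0 0; 0.1 -0.5 0.2 -5.9 0 0 0; 0.1 -0.5 0.2 -5.9 0 0 0; 0.1 -0.5 0.2 -5.9 0 0 0'; python3 -m inch '0.4 0 0 0 0 0 0; 0.4 0 0 0 0 0 0; 0.4 0 0 3 0 0 0; 0.4 0 0 6 0 0 0; 0.4 -1 4 12 0 0 0; 0.4 -3 9 14 0 0 6;0.4 -5 14 14 0 0 13;0.4 -8 20 14 0 0 23;0.4 -11 26 14 0 0 34;0.5 -11 31 14 0 0 45;0.5 -11 31 14 0 0 56;0.5 -11 31 14 0 0 67'; python3 th.py
```

```text
t: 12.08
eef_pos: [0.5871, -0.0912, 0.1402]
ee_rot: [3.139, 0.001, 1.625]
force: [3.0, -6.8, 0.0]
width: 0.0197
t: 13.58
eef_pos: [0.4765, 0.2201, 0.2801]
ee_rot: [3.139, 0.001, 2.785]
force: [0.3, -0.5, 0.5]
width: 0.0438
top min 54.871704 [([9, 7, 4, 4, 13], [302.15, 178.38])]
side min 57.52155 [([7, 10, 3, 3, 6], [304.0, 199.17])]
top min 54.871704 [([8, 5, 7, 7, 37], [302.59, 177.78])]
side min 57.52155 [([6, 8, 6, 7, 28], [304.21, 199.07])]
top min 54.871704 [([7, 3, 13, 10, 74], [303.77, 177.08]), ([13, 11, 7, 5, 22], [308.91, 183.59])]
side min 57.52155 [([5, 8, 7, 7, 39], [304.0, 198.92])]
['side', 'top'] (np.float64(0.5399634838104248), array([ 0.5906, -0.0552,  0.0677]), -0.1)
['side'] (np.float64(0.07992696762084961), array([ 0.5906, -0.0552,  0.0677]), -0.1)
['top'] (np.float64(1.0), array([ 0.589, -0.057,  0.06 ]), -0.1)
```

View pics/z.png

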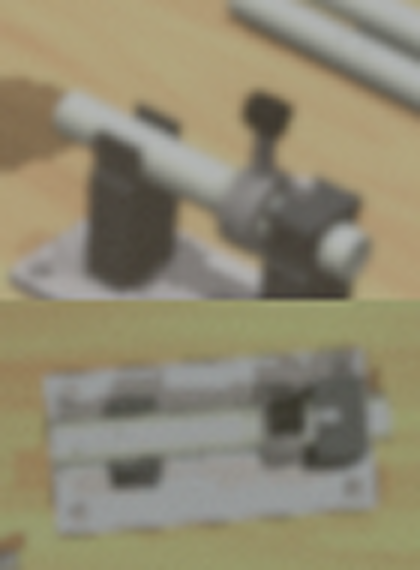

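The knob now lines up with the white pointer: top crop (285,411) against (328,415), so θ ≈ 0.03. Next, the gauge.

```bash
python3 -m inch '0.6 0.1 -0.8 -3 0 0 9; 0.6 0.1 -0.8 -7 0 0 18; 0.6 0.1 -0.8 -11 0 0 27; 0.6 0.1 -0.8 -14 0 0 35; 0.6 0.1 -0.8 -16 0 0 35; 0.6 0.1 -0.8 -16 0 0 35'
python3 - <<'E'
from h import *
np.set_printoptions(precision=4,suppress=True)
F={c:grab_frame(c) for c in('side','top')};s=telemetry.get_state();print(s['eef_pos'],s['ee_rot'])
for n in('gauge_stop','gauge_tip','gauge_grip'):
    for c in F: print(n,c,[(np.round(r['location'],1),round(r['p'],2)) for r in pinpoint(c,n)[:3]])
I=cv2.cvtColor(F['side']['pixels'],cv2.COLOR_RGB2BGR)[150:240,180:290]
cv2.imwrite('pics/g1.png',cv2.resize(I,None,fx=6,fy=6,interpolation=cv2.INTER_CUBIC))
E
```

```text
t: 14.82
eef_pos: [0.4775, 0.2099, 0.1189]
ee_rot: [3.141, -0.001, -2.898]
force: [-0.4, 0.1, 0.4]
width: 0.0526
[0.4786 0.2109 0.1209] [ 3.1391  0.002  -2.8974]
gauge_stop side [(array([244.8, 253.9]), 0.9), (array([222.5, 201.2]), 0.88), (array([158.2, 216.9]), 0.74)]
gauge_stop top [(array([230. , 212.5]), 0.69), (array([288.1, 243.1]), 0.65), (array([194.2, 264.7]), 0.55)]
gauge_tip side [(array([274.5, 259.5]), 0.97), (array([252.4, 211.4]), 0.64)]
gauge_tip top [(array([316.5, 233. ]), 0.61), (array([257. , 200.9]), 0.44)]
gauge_grip side [(array([167.8, 213.1]), 0.7), (array([229.2, 252.1]), 0.64), (array([215.2, 199.5]), 0.57)]
gauge_grip top [(array([197.4, 254.6]), 0.72), (array([216. , 212.9]), 0.62), (array([278. , 247.2]), 0.53)]
```

View pics/g1.png

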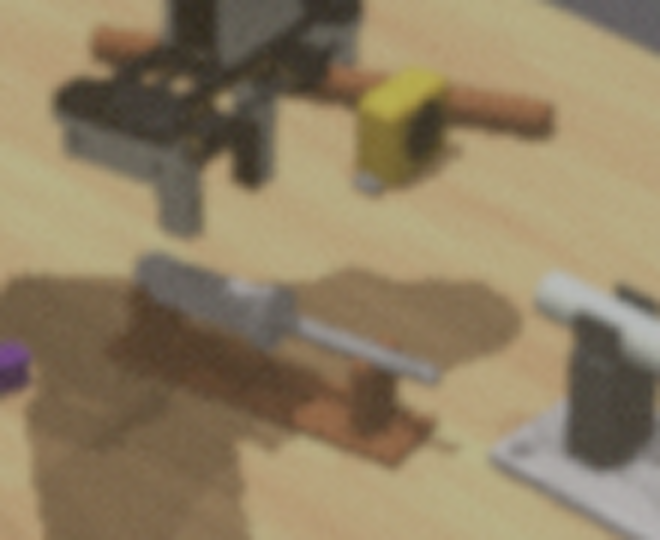

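The fingers straddle the metal block from above, with its centre at side crop (205,295). I'll go down and grip.

```bash
python3 -m inch '0.6 0 0 -3 0 0 0; 0.6 0 0 -6 0 0 0; 0.6 0 0 -8.2 0 0 0; 0.6 0 0 -8.4 0 0 0; 0.6 0 0 -8.4 0 0 0' 35; python3 -m inch '0.1 0 0 0 0 0 0; 0.1 0 0 0 0 0 0; 0.1 0 0 0 0 0 0; 0.1 0 0 0 0 0 0; 0.1 0 0 0 0 0 0' 35
```

```text
t: 15.85
eef_pos: [0.4789, 0.2113, 0.0376]
ee_rot: [3.138, 0.003, -2.897]
force: [0.1, 0.1, -0.5]
width: 0.0526
t: 16.48
eef_pos: [0.4789, 0.2113, 0.0379]
ee_rot: [3.138, 0.003, -2.897]
force: [-1.9, -0.7, 3.5]
width: 0.0196
```

```bash
python3 -m inch '0.1 0 0 3 0 0 0; 0.1 0 0 6 0 0 0; 0.1 0 0 8 0 0 0; 0.1 3 0.8 8 0 0 -3; 0.1 6 1.6 8 0 0 -6; 0.1 9.2 2.4 8 0 0 -9; 0.1 9.2 2.4 8 0 0 -10.6; 0.1 9.2 2.4 6 0 0 -10.6; 0.1 9.2 2.4 4 0 0 -10.6; 0.1 9.2 2.4 4 0 0 -10.6; 0.1 9.2 2.4 4 0 0 -10.6'
cat > al.py <<'E'
from fit import *
from scipy.ndimage import map_coordinates
np.set_printoptions(precision=4,suppress=True)
acc={'side':[],'top':[]};F={}
for i in range(3):
    for c in acc: F[c]=grab_frame(c);acc[c].append(F[c]['pixels'].astype(np.float32))
s=telemetry.get_state();print(s['eef_pos'],s['ee_rot'],s['force'],s['moment'])
q={}
for n in('gauge_stop','gauge_tip','pipe_mouth'):
    for c in F:
        L=[(np.round(r['location'],1).tolist(),round(r['p'],2)) for r in pinpoint(c,n)[:3]];print(n,c,L)
        L=[l for l in L if 255<l[0][0]<275 and 170<l[0][1]<215 or n!='pipe_mouth'];q[n,c]=L
g=s['eef_pos'];y=s['ee_rot'][2]+np.pi;u=np.array([-np.sin(y),np.cos(y),0])
ax=g+[0,0,.0171];tip=ax-u*.151;stop=ax-u*.041
print('model tip',tip,proj(F['side'],tip),proj(F['top'],tip),'stop',stop,proj(F['side'],stop),proj(F['top'],stop))
I={c:cv2.cvtColor(np.mean(acc[c],0).astype(np.uint8),cv2.COLOR_RGB2BGR) for c in acc}
cv2.imwrite('pics/al.png',cv2.resize(np.vstack([I['side'][170:220,205:335],I['top'][160:215,200:330]]),None,fx=5.5,fy=5.5,interpolation=cv2.INTER_CUBIC))
E
python3 al.py
```

```text
t: 17.85
eef_pos: [0.5709, 0.2354, 0.0785]
ee_rot: [3.138, 0.004, -3.082]
force: [1.4, 0.6, -2.2]
width: 0.0195
[0.5711 0.2355 0.0785] [ 3.1376  0.0041 -3.0818] [-0.7086  0.2789 -2.2273] [ 0.0466  0.1023 -0.0022]
gauge_stop side [([157.8, 220.2], 0.81), ([238.9, 184.6], 0.7), ([242.2, 254.5], 0.6)]
gauge_stop top [([225.2, 188.8], 0.67), ([286.7, 242.1], 0.58), ([196.4, 267.4], 0.46)]
gauge_tip side [([274.9, 258.8], 0.79), ([224.4, 175.3], 0.33)]
gauge_tip top [([249.4, 182.0], 0.53), ([314.5, 232.9], 0.53)]
pipe_mouth side [([271.3, 198.5], 0.65), ([342.3, 298.6], 0.65)]
pipe_mouth top [([264.5, 181.2], 0.84), ([352.6, 147.1], 0.54), ([370.4, 213.1], 0.27)]
model tip [0.5801 0.0847 0.0956] [[261.6943 194.2565]] [[251.0789 184.6583]] stop [0.5735 0.1945 0.0956] [[238.9585 182.6139]] [[220.1888 187.1343]]
```

View pics/al.png

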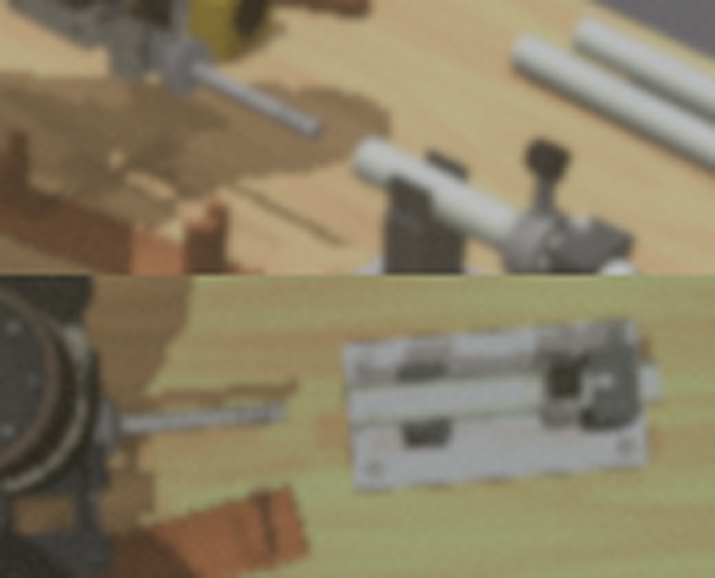

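```bash
cat > t.py <<'E'
from fit import *
np.set_printoptions(precision=4,suppress=True)
F={c:grab_frame(c) for c in('side','top')}
tip=tri(F['side'],(262.6,193.2),F['top'],(251,184.1))
mo=tri(F['side'],(271,198.7),F['top'],(263.6,182.5))
print('tip',tip,'mouth',mo)
for p in([.5881,-.0561,.0572],[.5914,-.0539,.0532],[.589,-.057,.06]):
    P=place(p,np.array([[0,.1,.095],[0,0,.095]]));print(p,P[0],proj(F['side'],P).round(2).tolist(),proj(F['top'],P).round(2).tolist())
# edge profiles: top view columns across rod (col 230..248) and pipe (268..290): centroid of brightness rows
acc={c:np.mean([grab_frame(c)['pixels'].astype(np.float32).mean(2) for _ in range(3)],0) for c in F}
for c,cols,hw in(('top',(228,232,236,240,244,248,268,274,280,286),7),('side',(244,248,252,256,260,274,278,282),9)):
    for x in cols:
        if c=='top': r=184.5-(x-250)*.07
        else: r=193.2+(x-262.6)*(.52 if x<262 else .6)
        r=int(round(r));print(c,x,r-hw,acc[c][r-hw:r+hw+1,x].astype(int).tolist())
E
python3 t.py
```

```text
tip (array([0.5825, 0.0842, 0.0991]), np.float64(0.0019263465823444144)) mouth (array([0.5853, 0.0417, 0.0961]), np.float64(0.004403325257180596))
[0.5881, -0.0561, 0.0572] [0.5824 0.0437 0.095 ] [[270.62, 199.01], [293.57, 210.83]] [[262.61, 183.79], [290.7, 181.61]]
[0.5914, -0.0539, 0.0532] [0.5861 0.046  0.095 ] [[270.91, 198.34], [293.74, 210.16]] [[261.97, 182.77], [290.05, 180.7]]
[0.589, -0.057, 0.06] [0.583  0.0428 0.095 ] [[270.94, 199.05], [293.96, 210.84]] [[262.87, 183.61], [290.94, 181.35]]
top 228 179 [122, 130, 120, 103, 97, 94, 110, 129, 131, 119, 118, 122, 122, 123, 124]
top 232 179 [130, 121, 105, 100, 104, 113, 119, 129, 124, 115, 121, 124, 125, 128, 128]
top 236 178 [130, 131, 123, 105, 105, 110, 122, 128, 129, 115, 110, 123, 125, 124, 127]
top 240 178 [130, 130, 118, 101, 99, 101, 112, 129, 128, 123, 123, 124, 127, 127, 130]
top 244 178 [128, 119, 103, 100, 106, 109, 112, 117, 114, 114, 123, 125, 128, 127, 129]
top 248 178 [129, 121, 103, 100, 107, 111, 114, 118, 113, 117, 129, 133, 131, 129, 132]
top 268 176 [139, 124, 118, 122, 135, 150, 154, 155, 150, 143, 13
[... 415 characters left out ...]
 157, 156, 155, 150, 133, 116, 110, 111, 110, 113, 111, 108, 109]
side 252 179 [132, 150, 154, 154, 152, 144, 123, 122, 138, 146, 135, 115, 109, 111, 110, 111, 111, 108, 108]
side 256 181 [155, 153, 153, 148, 137, 120, 114, 118, 129, 131, 123, 109, 104, 107, 111, 112, 111, 110, 109]
side 260 183 [153, 149, 138, 119, 114, 114, 115, 119, 131, 139, 131, 116, 109, 109, 111, 111, 110, 115, 130]
side 274 191 [112, 109, 112, 121, 148, 173, 186, 186, 181, 172, 156, 132, 115, 122, 138, 147, 145, 138, 128]
side 278 193 [159, 158, 157, 161, 169, 179, 185, 181, 163, 123, 84, 72, 70, 69, 72, 76, 81, 80, 76]
side 282 196 [151, 135, 127, 143, 169, 183, 181, 162, 123, 92, 80, 75, 71, 73, 73, 72, 68, 69, 69]
```

The picture shows the rod (top crop (115,425) to (283,410)) pointing at the pipe end (352,401). Row profiles put it laterally within about 1 mm and perhaps 1–2 mm high. I'll lower it 1 mm and enter gently.

```bash
python3 -m inch '0.1 0.06 -1 -0.1 0 0 0; 0.1 0.12 -2 -0.1 0 0 0; 0.1 0.18 -3 -0.1 0 0 0; 0.1 0.22 -3.7 -0.1 0 0 0; 0.1 0.26 -4.4 -0.1 0 0 0; 0.1 0.3 -5 -0.1 0 0 0; 0.1 0.3 -5 -0.1 0 0 0; 0.1 0.3 -5 -0.1 0 0 0'; sed -i 's/pics\/al.png/pics\/al2.png/' al.py; python3 al.py
```

```text
t: 19.85
eef_pos: [0.574, 0.1854, 0.0769]
ee_rot: [3.138, 0.003, -3.082]
force: [-0.5, -0.1, -2.1]
width: 0.0195
[0.5738 0.1855 0.0768] [ 3.1382  0.0033 -3.0816] [ 0.5216  0.4973 -1.9339] [0.029  0.0588 0.0075]
gauge_stop side [([162.5, 219.4], 0.88), ([243.0, 255.6], 0.68), ([250.9, 187.3], 0.67)]
gauge_stop top [([238.3, 187.3], 0.58), ([288.0, 240.3], 0.57), ([222.7, 185.0], 0.53)]
gauge_tip side [([274.1, 260.9], 0.69), ([274.3, 197.6], 0.68)]
gauge_tip top [([316.7, 233.4], 0.49), ([263.5, 183.1], 0.42), ([142.6, 237.5], 0.38)]
pipe_mouth side [([270.1, 198.6], 0.84)]
pipe_mouth top [([262.6, 183.9], 0.76)]
model tip [0.5829 0.0347 0.0939] [[272.6036 200.3038]] [[265.1434 183.6177]] stop [0.5763 0.1445 0.0939] [[249.0432 188.2268]] [[234.2863 186.1   ]]
```

View pics/al2.png

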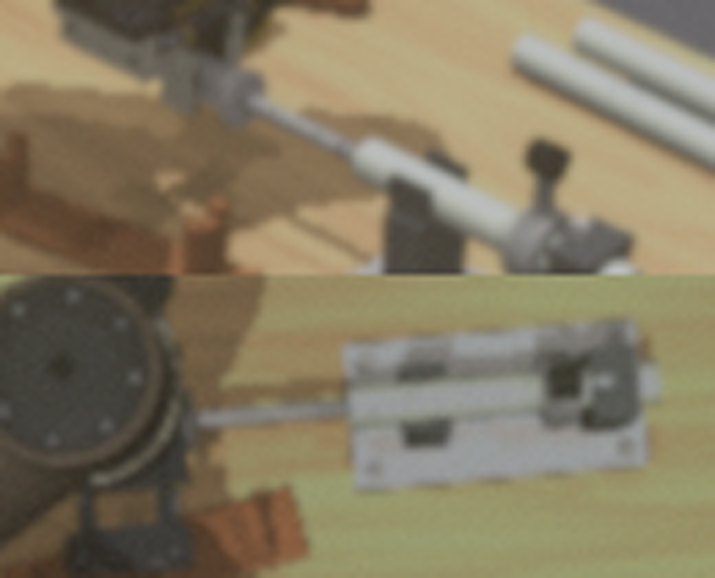

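The rod enters the pipe mouth (side crop (352,153)) with no contact force. Continuing with a 1 mm bias towards +x.

```bash
python3 -m inch '0.1 0.16 -1 0 0 0 0; 0.1 0.22 -2 0 0 0 0; 0.1 0.28 -3 0 0 0 0; 0.1 0.34 -4 0 0 0 0; 0.1 0.34 -4 0 0 0 0'; python3 -c "
from station import telemetry as t;s=t.get_state();print(s['force'],s['moment'])"
```

```text
t: 21.08
eef_pos: [0.5773, 0.1443, 0.0769]
ee_rot: [3.138, 0.003, -3.083]
force: [0.1, 0.7, -2.9]
width: 0.0195
[ 0.09820471  0.65830919 -2.90286892] [ 0.06072651  0.06434748 -0.02602369]
```

```bash
python3 -m inch '0.1 0.06 -1.2 0 0 0 0; 0.1 0.14 -2.4 0 0 0 0; 0.1 0.21 -3.5 0 0 0 0; 0.1 0.3 -5 0 0 0 0; 0.1 0.3 -5 0 0 0 0'; python3 -m inch '0.1 0.02 -0.4 0 0 0 0; 0.1 0.04 -0.7 0 0 0 0; 0.1 0.06 -1 0 0 0 0; 0.1 0.06 -1 0 0 0 0'
```

```text
t: 21.7
eef_pos: [0.5802, 0.093, 0.0769]
ee_rot: [3.138, 0.003, -3.084]
force: [0.6, 0.6, -3.2]
width: 0.0194
t: 22.2
eef_pos: [0.5808, 0.0848, 0.0769]
ee_rot: [3.136, 0.004, -3.084]
force: [-2.4, 8.5, -1.1]
width: 0.0198
```

There's contact of 8.5 N along +y at y = 0.085, where the stop was predicted (0.084). I'll press slightly more, hold, and check in a picture.

```bash
python3 -m inch '0.1 0.02 -0.35 0 0 0 0; 0.1 0.02 -0.35 0 0 0 0; 0.1 0.02 -0.35 0 0 0 0'; sed -i 's/pics\/al2.png/pics\/al3.png/' al.py; python3 al.py
```

```text
t: 22.58
eef_pos: [0.5809, 0.0847, 0.077]
ee_rot: [3.132, 0.005, -3.084]
force: [-5.6, 16.5, 1.7]
width: 0.0198
[0.5809 0.0848 0.077 ] [ 3.132   0.0049 -3.0836] [-4.8907 15.8789 -0.0347] [ 5.8244  2.2345 -0.0234]
gauge_stop side [([242.9, 252.2], 0.78), ([157.4, 216.8], 0.58), ([270.0, 201.1], 0.55)]
gauge_stop top [([290.4, 241.8], 0.73)]
gauge_tip side [([274.7, 259.3], 0.84), ([256.7, 192.2], 0.43)]
gauge_tip top [([315.8, 232.9], 0.85), ([188.4, 296.7], 0.63)]
pipe_mouth side [([270.2, 199.2], 0.93)]
pipe_mouth top [([263.4, 185.8], 0.72)]
model tip [ 0.5897 -0.066   0.0941] [[296.1225 212.1575]] [[293.4477 181.1283]] stop [0.5833 0.0438 0.0941] [[270.7723 199.1252]] [[262.5765 183.5527]]
```

View pics/al3.png

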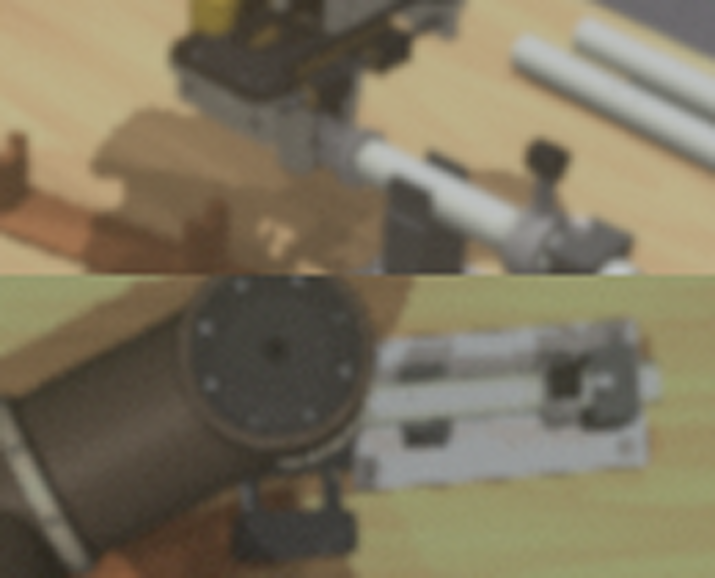

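The disc collar sits flush against the pipe end (side crop (345,155)), and the knob is still upright. Drawing the rod out along the bore.

```bash
python3 -m inch '0.1 -0.06 1 0 0 0 0; 0.1 -0.15 2.5 0 0 0 0; 0.1 -0.24 4 0 0 0 0; 0.1 -0.33 5.5 0 0 0 0; 0.1 -0.42 7 0 0 0 0; 0.1 -0.51 8.5 0 0 0 0; 0.1 -0.6 10 0 0 0 0; 0.1 -0.69 11.5 0 0 0 0; 0.1 -0.78 13 0 0 0 0; 0.1 -0.88 14.6 0 0 0 0; 0.1 -0.88 14.6 0 0 0 0; 0.1 -0.88 14.6 0 0 0 0'
python3 - <<'E'
from h import *
F={c:grab_frame(c) for c in('side','top')}
for n in('gauge_stop','gauge_tip'):
    for c in F: print(n,c,[(np.round(r['location'],1).tolist(),round(r['p'],2)) for r in pinpoint(c,n)[:4]])
s=telemetry.get_state();print(s['eef_pos'],s['force'])
g=s['eef_pos'];y=s['ee_rot'][2]+np.pi;u=np.array([-np.sin(y),np.cos(y),0]);ax=g+[0,0,.0171]
for d in(.151,.041): print(proj(F['side'],ax-u*d),proj(F['top'],ax-u*d))
E
```

```text
t: 24.68
eef_pos: [0.5719, 0.2308, 0.0769]
ee_rot: [3.132, 0.005, -3.083]
force: [0.3, -0.2, -3.0]
width: 0.0201
gauge_stop side [([160.1, 217.7], 0.65), ([243.8, 253.9], 0.65), ([292.9, 235.4], 0.52), ([236.5, 181.4], 0.48)]
gauge_stop top [([287.4, 241.3], 0.8), ([190.7, 269.1], 0.6), ([224.5, 189.2], 0.43), ([301.1, 178.5], 0.28)]
gauge_tip side [([273.8, 262.2], 0.67), ([264.4, 193.2], 0.52)]
gauge_tip top [([252.6, 184.2], 0.65), ([317.1, 231.8], 0.5)]
[0.57213865 0.2303928  0.07700709] [ 1.11245103  0.77984695 -1.75575471]
[[262.86752396 195.13878814]] [[252.51882259 184.45651388]]
[[240.10848199 183.42373906]] [[221.65178469 186.86171527]]
```

```bash
python3 -m inch '0.1 0 0 4 0 0 0; 0.1 -1 0 9 0 0 0; 0.1 -2 0 14 0 0 0; 0.1 -3 -2 18 0 0 0; 0.1 -4.5 -6 18.3 0 0 0; 0.1 -6 -11 18.3 0 0 -1; 0.1 -7.5 -16 18.3 0 0 -2; 0.1 -9 -21 18.3 0 0 -3; 0.1 -10.5 -26 18.3 0 0 -3.4; 0.1 -10.5 -30 18.3 0 0 -3.4; 0.1 -10.5 -33 17 0 0 -3.4; 0.1 -10.5 -34 16 0 0 -3.4'; python3 -m inch '0.1 0 0 0 0 0 0;0.1 0 0 0 0 0 0'
```

```text
t: 26.48
eef_pos: [0.4666, -0.1111, 0.2366]
ee_rot: [3.132, 0.005, 3.137]
force: [-0.8, 0.3, -2.3]
width: 0.0196
t: 26.72
eef_pos: [0.4668, -0.1106, 0.2369]
ee_rot: [3.132, 0.005, 3.138]
force: [0.8, 0.5, -2.3]
width: 0.0199
```

```bash
python3 -m inch '0.1 0 0 -3 0 0 0; 0.1 0 0 -6.4 0 0 0; 0.1 0 0 -6.4 0 0 0; 0.1 0 -1.5 -6.4 0 0 0; 0.1 0 -3 -6.4 0 0 0; 0.1 0 -3.8 -6.4 0 0 0; 0.1 0 -3.8 -6.4 0 0 0; 0.1 0 -3.8 -6.4 0 0 0'
cat > e.py <<'E'
from fit import *
np.set_printoptions(precision=4,suppress=True)
F={c:grab_frame(c) for c in('side','top')}
for n in('gauge_stop','gauge_tip','reading_point','lock_knob','tape_measure','coupling','screwdriver'):
    for c in F: print(n,c,[(np.round(r['location'],1).tolist(),round(r['p'],2)) for r in pinpoint(c,n)[:3]])
s=telemetry.get_state();print(s['eef_pos'],s['ee_rot'],s['force'],s['width'])
y=s['ee_rot'][2]+np.pi;u=np.array([-np.sin(y),np.cos(y),0]);ax=s['eef_pos']+[0,0,.0171];tip=ax-u*.151
print('tip',tip,proj(F['side'],tip),proj(F['top'],tip))
for p in([.4647,-.3496,-.046],[.4623,-.3519,-.2]): print('rp',place(p,np.array([[0,.05,.19]])),proj(F['side'],place(p,np.array([[0,.05,.19],[0,0,.19]]))).tolist(),proj(F['top'],place(p,np.array([[0,.05,.19],[0,0,.19]]))).tolist())
I={c:cv2.cvtColor(F[c]['pixels'],cv2.COLOR_RGB2BGR) for c in F}
cv2.imwrite('pics/end.png',cv2.resize(np.vstack([I['side'][190:310,250:400],I['top'][155:235,290:440]]),None,fx=3,fy=3,interpolation=cv2.INTER_CUBIC))
E
python3 e.py
```

```text
t: 27.72
eef_pos: [0.4668, -0.1488, 0.173]
ee_rot: [3.132, 0.005, 3.137]
force: [-0.7, 0.9, -2.3]
width: 0.0199
gauge_stop side [([242.6, 255.7], 0.91), ([159.0, 217.8], 0.55), ([302.8, 219.2], 0.51)]
gauge_stop top [([193.6, 268.0], 0.56), ([287.7, 239.1], 0.47)]
gauge_tip side [([271.6, 259.6], 0.71), ([335.9, 240.5], 0.53)]
gauge_tip top [([190.7, 295.0], 0.66)]
reading_point side [([336.0, 239.7], 0.87)]
reading_point top [([369.7, 212.0], 0.69), ([370.5, 215.8], 0.51)]
lock_knob side [([305.8, 196.9], 0.57)]
lock_knob top [([300.8, 178.5], 0.51), ([140.9, 236.7], 0.47)]
tape_measure side [([246.8, 179.9], 0.8), ([304.5, 219.2], 0.58)]
tape_measure top [([185.9, 147.6], 0.49)]
coupling side [([376.9, 250.0], 0.55)]
coupling top [([352.0, 149.5], 0.4)]
screwdriver side [([335.7, 235.9], 0.67), ([152.8, 191.5], 0.54)]
screwdriver top []
[ 0.4668 -0.1486  0.1729] [3.1318 0.0053 3.1378] [-0.2501 -0.4526 -2.8147] 0.019938925227526272
tip [ 0.4662 -0.2996  0.19  ] [[333.2557 237.9876]] [[366.4581 214.2446]]
rp [[ 0.467  -0.2997  0.19  ]] [[333.4417633550451, 237.88554037957275], [348.19976961692726, 247.1023547856533]] [[366.4622252569709, 214.0174707493927], [381.53850880943793, 214.41308761470148]]
rp [[ 0.4722 -0.3029  0.19  ]] [[335.6105863417062, 237.62426336012464], [348.37333683118237, 247.9203050985026]] [[367.38707717192216, 212.42606633309214], [382.25742736679706, 215.121041426032]]
```

```bash
python3 -m inch '0.1 0.2 -0.4 0 0 0 0;0.1 0.2 -0.4 0 0 0 0;0.1 0.2 -0.4 0 0 0 0;0.1 0.2 -0.4 0 0 0 0'; sed -i '/^M={}/,$d' th.py; python3 th.py; python3 e.py | tail -4
```

```text
t: 29.02
eef_pos: [0.4688, -0.1526, 0.1729]
ee_rot: [3.132, 0.005, 3.138]
force: [0.2, 0.3, -2.7]
width: 0.0201
top min 43.763947 [([8, 5, 8, 8, 38], [302.5, 178.58]), ([13, 12, 7, 4, 17], [308.65, 184.06])]
side min 53.736126 [([10, 3, 8, 8, 41], [310.02, 194.56]), ([0, 4, 9, 5, 16], [299.19, 193.81]), ([6, 7, 2, 3, 5], [302.6, 196.2])]
top min 43.763947 [([6, 3, 14, 13, 133], [304.73, 179.82])]
side min 53.736126 [([0, 0, 18, 15, 200], [304.35, 195.34])]
top min 43.763947 [([1, 2, 19, 14, 186], [304.03, 179.5])]
side min 53.736126 [([0, 0, 18, 15, 228], [304.36, 195.1])]
[ 0.4688 -0.1526  0.1729] [3.1318 0.0053 3.1377] [ 0.0253  0.6606 -1.7852] 0.01987850903727147
tip [ 0.4682 -0.3036  0.19  ] [[334.9036 238.3692]] [[367.6422 213.628 ]]
rp [[ 0.467  -0.2997  0.19  ]] [[333.4417633550451, 237.88554037957275], [348.19976961692726, 247.1023547856533]] [[366.4622252569709, 214.0174707493927], [381.53850880943793, 214.41308761470148]]
rp [[ 0.4722 -0.3029  0.19  ]] [[335.6105863417062, 237.62426336012464], [348.37333683118237, 247.9203050985026]] [[367.38707717192216, 212.42606633309214], [382.25742736679706, 215.121041426032]]
```

```bash
python3 -c "
from station import arm;print(arm.job_done())"
```

```text
the job is handed in; nothing more can be done
None
```

I finished the sequence and handed the job in at about 29.5 s of the 72 s allowed. `job_done()` gave no verdict, so this rests on my own checks.

**What I did**
- **Lock collar:** I pinched the knob and swung it up. The pictures showed it about 0.1 rad short, so I went back and pulled it 5 mm further; it then stood in line with the pointer, at about 0.03 rad.
- **Gauge:** I took the metal gauge from its cradle and slid it in until its collar met the pipe end. The push was about 16 N, and the collar looked flush in the picture at the predicted depth. I then drew it out until the tip was about 36 mm clear of the pipe.
- **Finish:** I held the rod level in front of the lens.

**Last checks**
- **Grip:** The finger opening was 19.9 mm and the arm was still. The wrist force showed little more than the rod's weight.
- **Tip position:** Calculated from the arm's pose, the tip was at [0.468, -0.304, 0.190]. My two fits of the magnifier put the reading point at [0.467, -0.300, 0.190] and [0.472, -0.303, 0.190], so the tip was within about 5 mm of both.
- **Knob:** It was unchanged in the top view at (302.5, 178.6), in shadow. In the side view the arm hid it.

**What disagreed or could not be checked**
- **Reading point:** The network's reading-point estimates differed from my fits by up to about 10 mm, inside the 25 mm tolerance. That the lens faces +y also rests on those estimates.
- **Final picture:** I had reached the 12-picture limit, so the end pose is confirmed by numbers only.
- **Bystanders:** My path kept clear of all three. The tape measure and coupling showed up near their starting pixels afterwards. The network missed the screwdriver in the last top view, but the arm never went near it.

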